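# Hold the broken-glass bin open by its lever

### The arm

A 7-joint arm with a two-finger parallel gripper is mounted at the origin on the work surface. World frame = base frame: x ahead of the robot, y to its left, z up, the work surface at z = 0. Lengths are in m, angles in rad, forces in N, time in s.
With the tool pointing down it reaches from about 0.4 to 0.85 m from the base axis. Payload 6.9 kg.
Tool frame: the origin (TCP) lies midway between the tips of the shut fingers; the grasp point (between the pads) lies 19 mm behind it; y points along the fingers, x is the direction in which the jaws open and shut, and the axes are right-handed (so a half turn about y gives the same grasp; the last joint's range is limited). The gripper opens to 85 mm and grips with 20 to 120 N. Pads are 22 mm wide; open, the fingers measure 114 mm over their backs; the gripper's body (76 mm by 85 mm) begins 54 mm behind the grasp point. The pads swing forward as they close: fully open they stand 13 mm farther back than shut.
Start: joints at [-1.185, 0.507, -0.238, 1.5, 0.126, 1.149, -0.155], TCP at [0.173, 0.601, 0.231] pointing down, gripper open.
Joint ranges: [-3.08, 3.08], [-0.24, 2.05], [-1.43, 1.35], [0, 2.5], [-1.52, 4.66], [0.17, 1.96], [-2.89, 2.89]. Speed limits (rad/s): [2.39, 2.39, 3.14, 3.14, 3.14, 3.14, 3.14].

### API

Orientations are given as a unit quaternion [w, x, y, z].
In Python, from rig import * gives the robot as it stands. The module is installed in compiled form; this text tells all that it offers. Calls block until the motion is done:
- goto(position, orientation): joint-space move of the TCP to a pose.
- move_linear(position, orientation=None, v=0.15): straight line of the TCP; orientation=None keeps the orientation; v is the mean speed in m/s.
- movej(angles): joint-space move.
- let_go() and grasp(): open the fingers fully, or close them until they stop; the grip force is fixed at half the most.
- wait(seconds).
- ik(position, orientation): joint angles nearest the present ones, or None.
- get_image(name): name is "side" or "top" or "wrist"; returns (picture, depth): 420x560x3 uint8, blue, green, red; 420x560 float32, m along the optical axis (not along the pixel's ray), 0 where there is no reading.
- calibration(name): a dict with "fx", "fy", "cx", "cy" (pixels), "D" ([k1, k2, p1, p2, k3] as OpenCV has them; the pictures are not rectified), "R" (3x3) and "t" (3): a world point X has camera coordinates R X + t; the wrist camera has in their place "T_tool_cam" (4x4, takes a point from camera to tool coordinates, whose origin is the TCP and whose axes are the tool frame's). Camera axes: x right, y down, z forward; pixel columns grow to the right and rows downward; lengths in m; the calibration is good to about 2 mm. A picture is of the moment at which its call begins: read the wrist's pose just before it. calibration takes no time and is no camera call.
A pose or a line that the arm cannot do raises MotionError and nothing moves.
- hand_in(): hands the job in, once; it reports no verdict.
Readings, each from a call of its own:
- current_time(): time.
- current_joints(): joint angles.
- current_qd(): joint speeds.
- current_effort(): joint torques, N m.
- current_ee_pos(): TCP position.
- current_eef_rot(): TCP orientation.
- current_contact_force(): force on the tool from outside, world axes, zero at the start.
- current_moment(): the same for the moment, N m.
- current_grip_width(): finger opening in m.
Only numpy, scipy, OpenCV 4.12 (cv2) and the standard library are available. Lean on these libraries where they do the work, as an engineer would, in place of code of your own. Each camera call takes 0.05 s, during which the arm holds its last target.

### The job

Hold the broken-glass bin open for me: first slide the blue tray along the bench until it is clear of the bin's lever, leaving the dish in it, then press the red pad at the long end of the lever all the way down so that the heavy steel lid stands wide open. Finish while still holding the pad down at its stop. Push with your fingertips: do not lift the tray, do not touch the lid or the dish, do not bring the lever down on the tray, and leave everything else where it stands.

Things in the scene. Friction and masses are not known exactly. Their poses are not given: they have to be found in the camera images.
- bin: Broken-glass bin fixed to the bench: white steel box 200 mm deep (its x), 240 mm wide (its y), 165 mm tall with lid, yellow panel on its front. Origin: centre of its underside, on the bench. Its -x points out of the front, the way the lever's long end sticks out; the lever is on its +y side; z up.
- lever_pad (a point): Centre of the top of the red pad (65 mm along the lever, 46 mm across) at the lever's long end: bin x -206, y +138 mm. At rest 133 mm above the bench, sloping 0.25 rad (higher away from the bin); fully down 24 mm above it and 4 mm farther from the bin (9 mm half-way), sloping 0.25 rad the other way. Moves with the lever.
- lever (a joint): Steel lever bar (8 mm wide, 18 mm high) on the bin's +y side, pivoted 72 mm above the bench, 220 mm from the pad; its short end raises the lid by a push rod. 0 rad at rest (long end up, held by the lid's weight), 0.5 fully down at its stop. Pressing the pad takes about 4 to 9 N; let go, it rises and the lid falls shut.
- lid (a joint): The heavy steel lid (about 1 kg, 212 x 246 mm), hinged along the bin's back edge: 0 rad shut, 0.87 rad wide open with the lever at its stop. It moves only with the lever.
- tray: Blue open tray, loose, 0.3 to 0.55 kg, 230 mm long (its x), 130 wide (y), 50 high, walls and floor 4 mm; two full-height cross walls make three bays, each 71 x 122 mm inside. Origin: centre of its underside. Its +x end starts under the lever, between pad and bin, and blocks it; its -x end points away from the bin, roughly in line with the lever.
- tray_bay (a point): Middle of the inner floor (4 mm above the bench) of the tray's empty outer bay, the one farthest from the bin; the inner face of the tray's outer end wall is 35 mm farther along the tray's -x.
- dish: Closed clear Petri dish with a red disc on top, 55 mm across, 18 mm tall, lying in the tray's middle bay. Origin: centre of its underside.
- tip_box: Bystander: yellow pipette-tip box with a clear lid, 122 x 84 x 68 mm. Origin: centre of its underside.
- wash_bottle: Bystander: white squeeze bottle with red cap and bent spout, 62 mm across, 190 mm tall. Origin: centre of its underside.
- jar: Bystander: amber glass jar with black cap, 68 mm across, 100 mm tall. Origin: centre of its underside.
- tube_rack: Bystander: orange microtube rack with capped tubes, 60 x 120 x 40 mm. Origin: centre of its underside.
- dish_stack: Bystander: stack of three clear Petri dishes, 91 mm across, 42 mm tall. Origin: centre of its underside.
- pen_cup: Bystander: grey cup with pens, 72 mm across, 85 mm tall (pens to 130 mm). Origin: centre of its underside.
Mind the look-alikes: they are no part of the job. Of the things like the dish, leave any that is black, purple or turquoise; of the rest the larger one is meant.

How it is judged:
By the outcome, as a careful person would: the job done as asked, in the order asked, and still so for the second after the job is handed in, while the arm keeps its last pose, push and grip.
It also fails if it takes over 48 s, if anything falls off the work surface, if the arm or the gripper's body presses on something with over 40 N, if the wrist force passes 120 N, or if a joint passes its speed limit or range.

## Working session

There is one attempt and no reset: what is moved stays moved. The work goes in short steps, each a Python script; the robot and the scene stay as the last script left them, time stands still between calls to the robot, and variables do not carry over. Pictures are saved under pics/ and viewed, and the job is handed in when it is done.

```bash
mkdir -p pics; cat > h.py <<'E'
from rig import *
import numpy as np, cv2
def save(n,tag):
    p,d=get_image(n); cv2.imwrite(f'pics/{tag}.png',p); np.save(f'pics/{tag}.npy',d); return p,d
E
python3 - <<'E'
from h import *
for n in ['side','top','wrist']:
    save(n,n+'0')
    c=calibration(n); print(n,{k:np.round(v,3).tolist() for k,v in c.items()})
print(current_time(),current_ee_pos(),current_eef_rot(),current_contact_force(),current_grip_width())
E
```

```text
side {'fx': 411.887, 'fy': 411.887, 'cx': 275.544, 'cy': 206.261, 'D': [-0.045, 0.0, 0.0, 0.0, 0.0], 'R': [[0.711, -0.704, -0.004], [-0.493, -0.494, -0.716], [0.502, 0.51, -0.698]], 't': [-0.382, 0.328, 1.196]}
top {'fx': 423.329, 'fy': 423.329, 'cx': 284.163, 'cy': 208.047, 'D': [-0.057, 0.0, 0.0, 0.0, 0.0], 'R': [[0.02, -1.0, 0.004], [-0.997, -0.021, -0.071], [0.071, -0.002, -0.997]], 't': [-0.009, 0.534, 1.164]}
wrist {'fx': 291.027, 'fy': 291.027, 'cx': 279.559, 'cy': 208.293, 'D': [-0.025, 0.0, 0.0, 0.0, 0.0], 'T_tool_cam': [[1.0, -0.0, -0.001, -0.0], [0.001, -0.3, 0.954, -0.143], [-0.001, -0.954, -0.3, 0.078], [0.0, 0.0, 0.0, 1.0]]}
0.15 [0.17315863 0.60013362 0.23062135] [-0.56472838  0.56535269  0.42473563 -0.42550891] [ 0.07733685 -0.43052211 -0.78250102] 0.08527559807858948
```

View pics/side0.png

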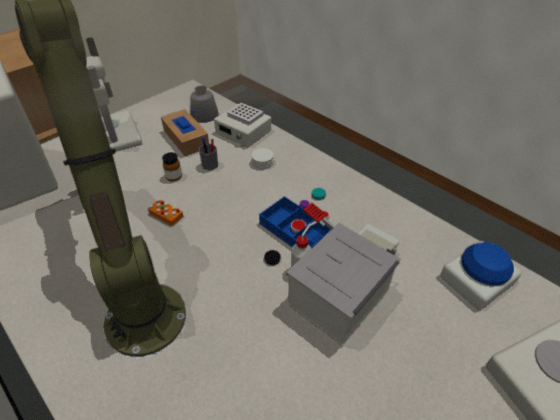

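View pics/top0.png

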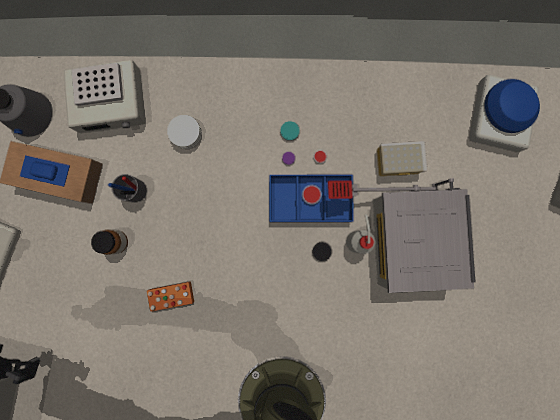

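View pics/wrist0.png

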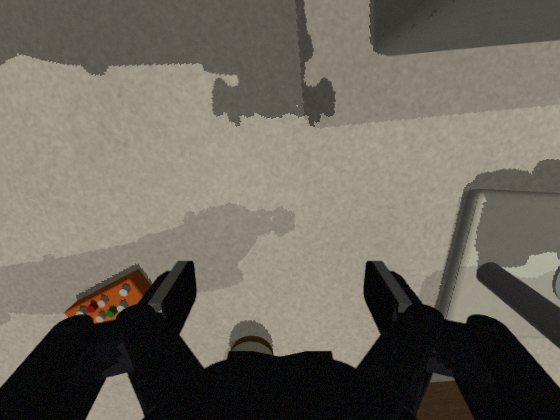

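The top view shows the tray at about (311,199), the pad at (340,189), the bin at (425,240), the dish at (312,194) and the wash bottle at (365,240). The tray has to slide toward image left, which is world +y. Next I'll measure from both views.

```bash
cat >> h.py <<'E'
def ray(n,uv):
    c=calibration(n); K=np.array([[c['fx'],0,c['cx']],[0,c['fy'],c['cy']],[0,0,1.]])
    p=cv2.undistortPoints(np.array([[uv]],float),K,np.array(c['D'],float))[0,0]
    R=np.array(c['R']);t=np.array(c['t']); o=-R.T@t; d=R.T@np.array([p[0],p[1],1.]); return o,d
def onplane(n,uv,z):
    o,d=ray(n,uv); return o+d*(z-o[2])/d[2]
def tri(uv1,uv2,n1='top',n2='side'):
    o1,d1=ray(n1,uv1);o2,d2=ray(n2,uv2)
    s=np.linalg.lstsq(np.stack([d1,-d2],1),o2-o1,rcond=None)[0]
    a=o1+s[0]*d1;b=o2+s[1]*d2; return (a+b)/2,np.linalg.norm(a-b)
E
python3 - <<'E'
import cv2
for n,(x0,y0,x1,y1) in {'top':(250,130,390,230),'side':(240,170,380,270)}.items():
    p=cv2.imread(f'pics/{n}0.png')[y0:y1,x0:x1]
    p=cv2.resize(p,None,fx=5.5,fy=5.5,interpolation=cv2.INTER_CUBIC)
    for i in range(0,140,20): cv2.putText(p,str(x0+i),(int(i*5.5),10),0,.4,(0,255,255),1); cv2.line(p,(int(i*5.5),12),(int(i*5.5),20),(0,255,255),1)
    for i in range(0,100,20): cv2.putText(p,str(y0+i),(0,int(i*5.5)+4),0,.4,(0,255,255),1)
    cv2.imwrite(f'pics/{n}0z.png',p)
E
```

```text
(no output)
```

View pics/top0z.png

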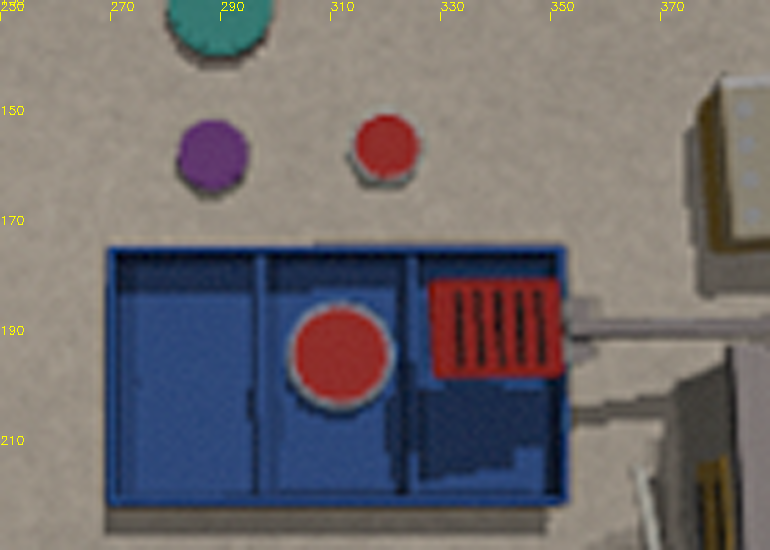

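View pics/side0z.png

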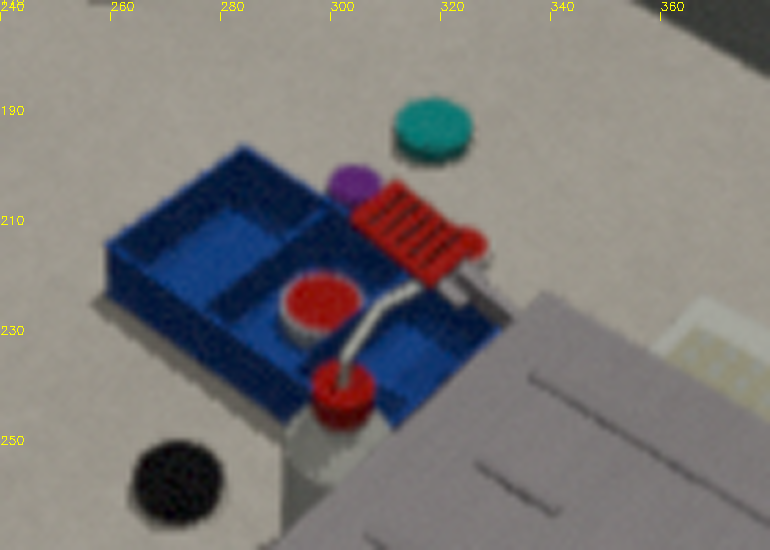

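```bash
python3 - <<'E'
from h import *
f=lambda a:np.round(a,4).tolist()
print('pad',tri((340.2,189.7),(315.2,212.3)))
print('TL',tri((269.6,174.9),(284.2,196.7)));print('BL',tri((269.6,221.8),(259.6,214.2)))
for u in [(269.6,174.9),(352.9,174.9),(269.6,221.8),(353.3,221.8)]: print('rim',f(onplane('top',u,.05)))
print('pad corners', [f(onplane('top',(250+a/5.5,130+b/5.5),.133)) for a,b in [(429,279),(564,279),(429,378),(564,378)]])
print('spout',tri((365.8,215),(316.4,221.8)))
print('cap',tri((366,241),(302,240)))
print('dish',onplane('top',(311.8,194.5),.022))
d=np.load('pics/top0.npy')
for u in [(340,190),(285,199),(312,194),(302.,200)]:
    o,r=ray('top',u); z=d[int(u[1]),int(u[0])]; print(u,z, f(o+r*z))
E
```

```text
pad (array([ 0.57709936, -0.1402037 ,  0.13062773]), np.float64(0.002850164511178476))
TL (array([0.6233726 , 0.04303188, 0.04805791]), np.float64(0.002369769700329194))
BL (array([0.49562166, 0.03916034, 0.05168011]), np.float64(0.004880223176728064))
rim [0.6222, 0.0437, 0.05]
rim [0.6271, -0.1846, 0.05]
rim [0.4938, 0.0408, 0.05]
rim [0.4984, -0.1868, 0.05]
pad corners [[0.598, -0.1076, 0.133], [0.5994, -0.1701, 0.133], [0.5521, -0.1082, 0.133], [0.5534, -0.1705, 0.133]]
spout (array([ 0.51187015, -0.19737941,  0.17720107]), np.float64(0.004426185324330533))
cap (array([ 0.4475696 , -0.20217846,  0.15123352]), np.float64(0.0007252767046513589))
dish [ 0.57360174 -0.07447806  0.022     ]
(340, 190) 1.0690404 [0.5746, -0.138, 0.1363]
(285, 199) 1.2005193 [0.5612, 0.0001, 0.0033]
(312, 194) 1.1841124 [0.5751, -0.0751, 0.0209]
(302.0, 200) 1.1996901 [0.5592, -0.0481, 0.0041]
```

```bash
cat >> h.py <<'E'
from scipy.spatial.transform import Rotation as Rn
YAW=0.0213
def q(yaw):
    c,s=np.cos(yaw),np.sin(yaw)
    M=np.array([[c,0,-s],[s,0,c],[0,-1,0]],float)  # cols: x=(c,s,0) y=(0,0,-1) z=(-s,c,0)
    M=np.stack([[c,s,0],[0,0,-1],[-s,c,0]],1)
    x=Rn.from_matrix(M).as_quat(); return [x[3],x[0],x[1],x[2]]
E
python3 - <<'E'
from h import *
r=current_eef_rot(); print(Rn.from_quat([*r[1:],r[0]]).as_matrix().round(2))
for p in [(0.5588,0.0038,.2),(0.5588,0.0038,.014),(.5558,.15,.014),(.578,-.129,.2),(.578,-.129,.02)]:
    for y in (YAW,YAW+np.pi):
        print(p,y,ik(p,q(y)))
E
```

```text
[[ 0.28 -0.   -0.96]
 [ 0.96 -0.    0.28]
 [-0.   -1.   -0.  ]]
(0.5588, 0.0038, 0.2) 0.0213 [-0.27799548  0.44743686  0.34156144  1.73036185 -0.17382017  0.99353383
  0.14899501]
(0.5588, 0.0038, 0.2) 3.162892653589793 [-0.70084798  0.67954265  1.15174617  1.73519089 -0.66937477  1.18147568
 -2.47865097]
(0.5588, 0.0038, 0.014) 0.0213 [-0.16576672  0.67647837  0.18032368  1.92247127 -0.2127006   0.56082403
  0.17763036]
(0.5588, 0.0038, 0.014) 3.162892653589793 [ 0.29039505  0.71725002 -0.54157842  1.91647872  0.57910898  0.66763934
  2.55325945]
(0.5558, 0.15, 0.014) 0.0213 [-0.40115154  0.6905812   0.15072286  1.87644042 -0.17352445  0.58712176
 -0.11839502]
(0.5558, 0.15, 0.014) 3.162892653589793 [ 0.04591748  0.7403583  -0.56918638  1.87046998  0.59461296  0.70623598
  2.29235698]
(0.578, -0.129, 0.2) 0.0213 [-0.10170709  0.51185655  0.44618969  1.6435139  -0.24723065  1.0425507
  0.44124706]
(0.578, -0.129, 0.2) 3.162892653589793 [-0.43611145  0.73321279  1.15133644  1.64748811 -0.703909    1.23587497
 -2.25399776]
(0.578, -0.129, 0.02) 0.0213 [ 0.0436474   0.7046068   0.21730171  1.82774826 -0.23781093  0.63452778
  0.42438899]
(0.578, -0.129, 0.02) 3.162892653589793 [ 0.49327939  0.73664024 -0.51412927  1.82163063  0.52350301  0.7219694
  2.85113707]
```

```bash
python3 - <<'E'
from h import *
grasp()
goto((0.5588,0.0038,.18),q(YAW))
print(current_time(),current_ee_pos(),current_grip_width(),current_contact_force())
move_linear((0.5588,0.0038,.075),v=.15)
save('top','top1');save('side','side1');save('wrist','wrist1')
print(current_time(),current_ee_pos(),current_contact_force())
a=cv2.imread('pics/top1.png')[130:270,200:400];b=cv2.imread('pics/side1.png')[160:300,220:420]
cv2.imwrite('pics/c1.png',np.hstack([cv2.resize(x,(400,280)) for x in (a,b)]))
E
```

```text
3.4417 [0.5588968  0.00520381 0.17996524] -0.00022271535285229118 [ 0.37834436  0.67776198 -0.38655997]
4.4417 [0.55950742 0.00379388 0.07602691] [0.10343695 0.24031597 0.35054898]
```

View pics/c1.png

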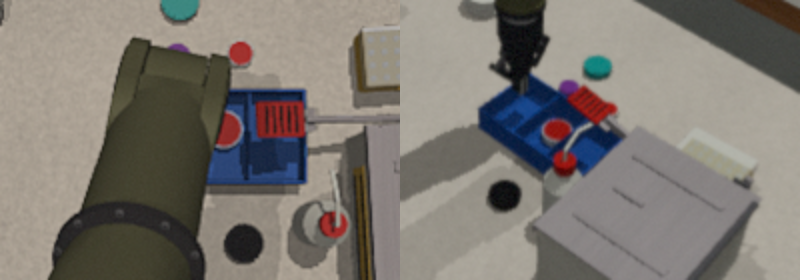

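View pics/wrist1.png

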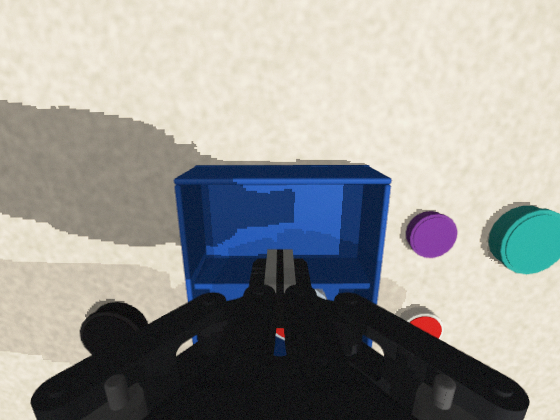

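The wrist view shows the fingertips at (283,255), centred between the tray's side walls at columns 175–390. The outer end wall is at row ~180. I'll check the end and cross walls by casting wrist rays.

```bash
python3 - <<'E'
from h import *
c=calibration('wrist');K=np.array([[c['fx'],0,c['cx']],[0,c['fy'],c['cy']],[0,0,1.]])
T=np.array(c['T_tool_cam']);r=current_eef_rot();M=Rn.from_quat([*r[1:],r[0]]).as_matrix();p=np.array(current_ee_pos())
for uv,z in [((180,181),.05),((386,181),.05),((283,181),.05),((220,286),.05),((345,286),.05)]:
    x=cv2.undistortPoints(np.array([[uv]],float),K,np.array(c['D'],float))[0,0]
    d=M@T[:3,:3]@[x[0],x[1],1];o=M@T[:3,3]+p
    print(uv,o+d*(z-o[2])/d[2])
E
```

```text
(180, 181) [0.49851674 0.04292629 0.05      ]
(386, 181) [0.62055539 0.04544216 0.05      ]
(283, 181) [0.55949535 0.04413168 0.05      ]
(220, 286) [ 0.51928291 -0.02789083  0.05      ]
(345, 286) [ 0.602552   -0.02622868  0.05      ]
```

```bash
python3 - <<'E'
from h import *
b=np.array(current_contact_force())
for z in (.03,.018,.013):
    move_linear((0.5590,0.0045,z),v=.12); print(z,current_ee_pos(),current_contact_force()-b)
for y in (.025,.06,.10,.135,.168):
    move_linear((0.5590-0.0213*(y-.0045),y,.013),v=.08); print(y,current_ee_pos(),current_contact_force()-b)
y=.160
move_linear((0.5590-0.0213*(y-.0045),y,.013),v=.08);print(current_ee_pos(),current_contact_force()-b)
move_linear((0.5590-0.0213*(y-.0045),y-.01,.11),v=.15)
save('side','side2');save('top','top2');print(current_time())
a=cv2.imread('pics/top2.png')[130:270,200:400];b=cv2.imread('pics/side2.png')[160:300,220:420]
cv2.imwrite('pics/c2.png',np.hstack([cv2.resize(x,(400,280)) for x in (a,b)]))
E
```

```text
0.03 [0.55912238 0.00436579 0.03022194] [ 0.63581689 -2.01223539 -0.12876148]
0.018 [0.55892602 0.00448167 0.01831665] [-0.5512144  -0.80316232 -0.71491805]
0.013 [0.5589874  0.00451448 0.01311208] [-0.43680642  0.24258902 -0.14703612]
0.025 [0.55853338 0.02607868 0.01301226] [-0.05424547 -0.4367421  -1.0955475 ]
0.06 [0.55756854 0.06106606 0.01287979] [-0.01282521 -1.09618604 -0.98555797]
0.1 [0.55683737 0.10083947 0.01295186] [-0.08607092 -0.67804517 -1.21468559]
0.135 [0.55599428 0.13607321 0.01293622] [-0.38749136  0.40543034 -0.93607023]
0.168 [0.5553091  0.16905247 0.012928  ] [ 0.56624073 -0.28938043  0.22706818]
[0.555782   0.15869677 0.0130532 ] [-0.78743544  0.10342086  0.18474612]
9.425
```

View pics/c2.png

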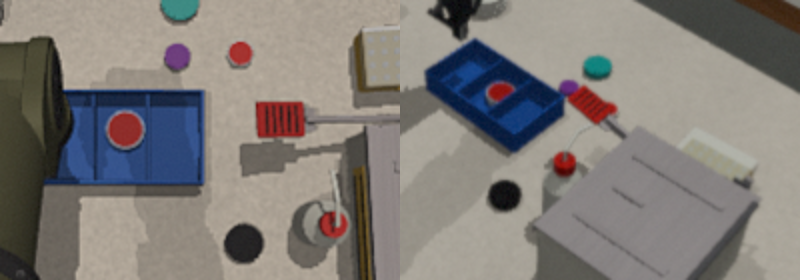

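The tray moved about 137 mm. Its rim end is now at top pixel ~302 and the pad starts at ~328, so it is clear. The dish is still in the middle bay and the lever is at rest. Next I'll press the pad.

```bash
python3 - <<'E'
from h import *
p=current_ee_pos()
print('tray end',onplane('top',(302,175),.05),onplane('top',(302,222),.05))
move_linear((p[0],p[1],.22),v=.2)
goto((.578,-.131,.20),q(YAW))
b=np.array(current_contact_force()); print(current_time(),current_ee_pos())
def st(y,z,v): 
    move_linear((.578,y,z),v=v); print(round(z,3),np.round(current_ee_pos(),4),np.round(current_contact_force()-b,1))
st(-.131,.155,.15)
for z in (.142,.136,.130): st(-.131,z,.05)
save('side','side3'); print(current_time())
cv2.imwrite('pics/c3.png',cv2.resize(cv2.imread('pics/side3.png')[140:300,220:440],None,fx=3,fy=3))
E
```

```text
tray end [ 0.62375988 -0.0449338   0.05      ] [ 0.49509542 -0.04715121  0.05      ]
11.2167 [ 0.57832049 -0.12890078  0.19948086]
0.155 [ 0.5783 -0.1297  0.1551] [ 1.1 -0.5 -0.3]
0.142 [ 0.5779 -0.131   0.1419] [ 0.5 -0.2 -1. ]
0.136 [ 0.5786 -0.1313  0.1363] [ 1.8 -1.2  0.5]
0.13 [ 0.5784 -0.1306  0.1306] [-1.   1.5  8. ]
12.6583
```

View pics/c3.png

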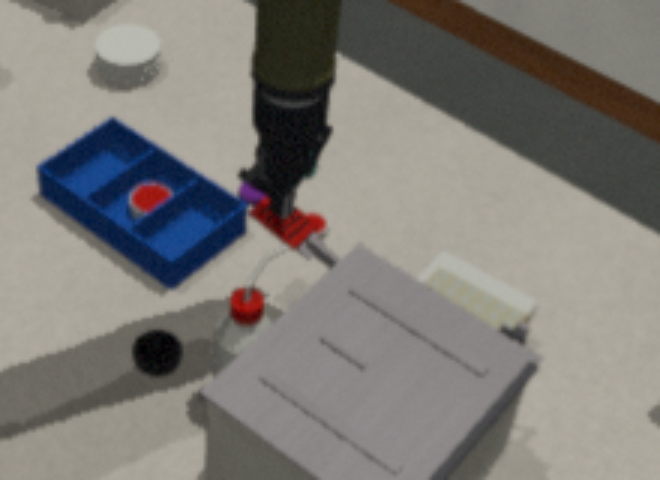

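The fingertips touch the pad at zoom (285,225) with 8 N, and the bottle is clear. I'll continue down along the arc.

```bash
python3 - <<'E'
from h import *
b=np.array([0,0,0.])
def st(y,z,v): 
    move_linear((.578,y,z),v=v); f=np.array(current_contact_force()); print(round(z,4),np.round(current_ee_pos(),4),np.round(f,1)); return f
for y,z in [(-.126,.11),(-.1225,.09),(-.122,.07),(-.1235,.05),(-.126,.035),(-.127,.030)]: st(y,z,.07)
save('side','side4'); save('top','top4'); print(current_time())
a=cv2.imread('pics/top4.png')[110:310,230:490];c=cv2.imread('pics/side4.png')[120:320,220:480]
cv2.imwrite('pics/c4.png',np.hstack([cv2.resize(x,(400,308)) for x in (a,c)]))
E
```

```text
0.11 [ 0.5781 -0.1263  0.1105] [-1.3 -0.3  7.6]
0.09 [ 0.5779 -0.1234  0.0906] [-1.2 -1.3  7.1]
0.07 [ 0.5778 -0.1226  0.0706] [-2.8 -2.1  5.4]
0.05 [ 0.5778 -0.1236  0.0505] [-1.7 -1.6  6.1]
0.035 [ 0.5778 -0.1255  0.0354] [-1.3  0.9  4.6]
0.03 [ 0.5777 -0.1264  0.0303] [-2.3  1.4  7. ]
15.125
```

View pics/c4.png

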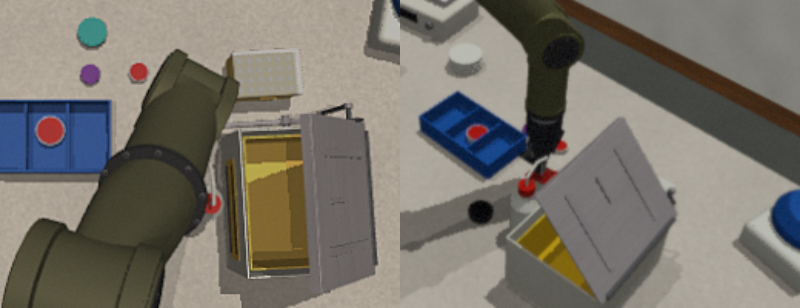

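```bash
python3 - <<'E'
from h import *
z=.030
while z>.012:
    z-=.0015
    move_linear((.578,-.127,z),v=.03); wait(.1)
    f=np.mean([current_contact_force() for _ in range(3)],0); print(round(z,4),np.round(current_ee_pos(),4),np.round(f,1))
    if f[2]>22: break
print(current_time())
wait(.5); print(np.round(current_ee_pos(),4),np.round(current_contact_force(),1))
for n in ('side','top','wrist'): save(n,n+'5')
a=cv2.imread('pics/top5.png')[110:310,230:490];c=cv2.imread('pics/side5.png')[120:320,220:480]
cv2.imwrite('pics/c5.png',np.hstack([cv2.resize(x,(400,308)) for x in (a,c)]))
E
```

```text
0.0285 [ 0.5777 -0.1268  0.0286] [-2.7  0.6  4.3]
0.027 [ 0.5778 -0.127   0.027 ] [-4.4  0.9  4.4]
0.0255 [ 0.5781 -0.1272  0.0256] [-2.6  0.   5.1]
0.024 [ 0.5782 -0.1274  0.0244] [-4.  -0.7  7.8]
0.0225 [ 0.5783 -0.1274  0.0241] [-5.3  2.3 17.4]
0.021 [ 0.5783 -0.1275  0.0238] [-9.6  3.1 30.5]
17.225
[ 0.5783 -0.1275  0.0239] [-10.3   0.8  29.4]
```

View pics/c5.png

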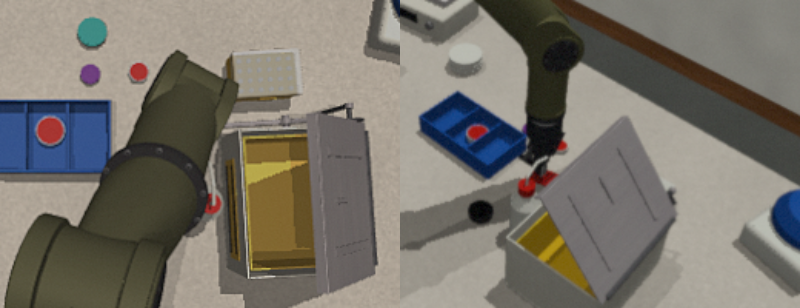

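View pics/wrist5.png

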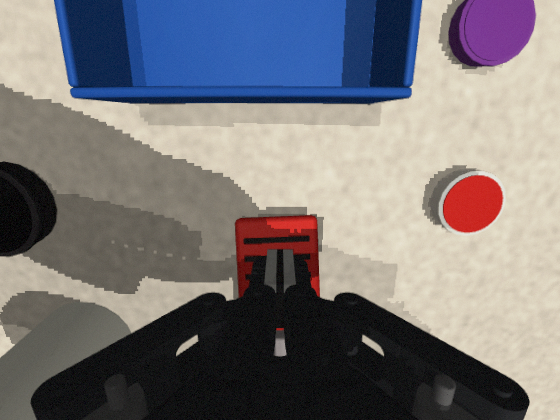

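The stop is reached: TCP z stays at 0.024 while the force climbs to 30 N. The tray is well clear, with its edge at row ~92 and the pad at row ~220. I'll ease the push a little and hand in.

```bash
python3 - <<'E'
from h import *
move_linear((.578,-.127,.0219),v=.03); wait(.5)
print(np.round(current_ee_pos(),4),np.round(current_contact_force(),1),current_time())
p,_=save('side','side6'); print('diff',np.abs(p[120:320,300:480].astype(int)-cv2.imread('pics/side5.png')[120:320,300:480]).mean())
hand_in()
E
```

```text
[ 0.5783 -0.1274  0.024 ] [-8.6  0.  23.2] 18.625
diff 1.6752592592592592
the job is handed in; nothing more can be done
```

The bin is open: the lever pad is held down at its stop and the lid stands wide open. I handed the job in at about 18.6 s, inside the 48 s limit.

- **Tray:** I put the shut fingertips in the tray's empty outer bay and pushed the end wall, sliding it about 137 mm along the bench. It is clear of the lever, with about 60 mm between its near end and where the pad sits at rest. It slid straight, and the dish is still in the middle bay.
- **Lever:** I then pressed the red pad down along its arc with 4 to 8 N. The fingertips stopped at z = 0.024 m, which matches the pad's stated height when fully down. Pushing further only raised the force, to about 30 N, so I eased off and am holding with about 23 N.
- **Last checks:** The pictures after the press show the lid open and the small dishes unmoved. The wash bottle was partly hidden by the arm from above, but what could be seen of it had not moved. I did not measure the lid's angle; I judged it from the lever being at its stop and from the pictures. I also did not re-measure the other bystanders, which stand farther off.
- **Sideways force:** About 9 N of sideways force remains at the pad. The position readings did not drift. No check failed.

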